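Jam the cabinet door with a wedge

TASK

The door of the small grey control cabinet keeps swinging while its electronics are tested. Swing it open until it stands square to the cabinet's front, then take the dark metal wedge, set it flat on the bench in line with the door and tap its thin end in under the door, from the free edge towards the hinge, with small pushes until it jams firmly - about 12 N of push, and no more than 14 N, so that the door is not forced up off its hinges. Let go with the door still standing square on the wedge, and leave the other things on the bench where they are.

Things in the scene. Friction and masses are not known exactly. Their poses are not given: they have to be found in the camera images.
- cabinet: Grey sheet-steel control cabinet, electronics inside, fixed to the bench: casing 240 mm wide, 150 mm deep, on 18 mm feet, top at 218 mm. Origin: centre of its footprint, at bench height. Own -x points out of the open front, y runs along the width; hinge at the -y end.
- hinge (a point): Point on the door's vertical hinge axis at bench height, fixed to the cabinet (x -83, y -120 mm in its frame). The door: flat pan 240 mm from hinge axis to free edge, 16 mm thick (axis at mid-thickness), 210 mm high, 1.3 kg. Under its lower edge is a gap to the bench of 7 to 18 mm, set by washers on the hinge pins and not measured.
- door (a joint): Opening angle of the door, rad. 0: shut, lying along the cabinet's +y from the hinge. It grows as the free edge swings out, counter-clockwise from above; 1.571: square, pointing along the cabinet's -x from the hinge; stop at 2.0. Friction holds it where it is left (about 2 N at mid-width moves it).
- wedge: Dark anodised aluminium wedge lying flat, 160 x 32 mm, 0.2 to 0.34 kg. Origin: centre of its underside; +x points to the thin nose. The 48 mm at the heel (x -80 to -32 mm) are a block 28 mm high with three bare lines across its top; from there the top slopes evenly to 4 mm at the nose. Friction 0.48 to 0.72: pushed with F it squeezes the door with 0.55 F to 0.8 F, and it stays jammed when released.
- wedge_nose (a point): Middle of the wedge's thin nose edge, at its underside. Once the wedge bites, each further 1 to 1.5 mm of drive adds about 1 N of push; sliding it freely over the bench takes 1 to 2 N. It must lie flat on the bench as it is driven: a wedge jammed while held up or tilted comes loose when released.
- spool: Bystander: reel of solder standing on end, 64 mm across, 40 mm high; origin at the centre of its underside.
- tin: Bystander: flat white tin, 56 mm across, 36 mm high; origin at the centre of its underside.
- multimeter: Bystander: violet-blue multimeter lying face up, 190 x 90 x 58 mm; origin at the centre of its underside.
- mouse: Bystander: black computer mouse, 105 x 58 x 30 mm; origin at the centre of its underside.
- handset: Bystander: black telephone handset, 150 x 50 x 22 mm; origin at the centre of its underside.
- screwdriver: Bystander: screwdriver lying on the bench, 190 mm long; origin under its middle.

How it is judged:
On the way, in this order (a step that is already met when the one before it is completed fails the run):
1. the door is swung out square to the cabinet's front (within 10 degrees), the wedge not yet touching it (value of joint door between 1.39 and 1.75 rad and contact force between wedge and cabinet below 0.2 N), for 0.2 s.
2. the wedge's nose is under the square door and the wedge is squeezed between the door's lower edge and the bench (contact force between wedge and cabinet above 5 N and x of wedge_nose in the frame of cabinet below -0.183 m and horizontal distance between wedge_nose and hinge below 0.225 m), for 0.2 s.
At the end, for the whole second after the job is handed in: The door stands within about 11 degrees of square to the cabinet's front; the wedge lies flat on the bench with its nose at least 15 mm in under the free edge of the door, released and at rest, still squeezed against the door with more than 5 N (all of step 2 and value of joint door between 1.37 and 1.77 rad and angle between wedge's own z axis and vertical below 0.06 rad and height (world z) of wedge below 0.004 m and linear speed of wedge below 0.01 m/s); the robot touches nothing.
It fails at once if the door is forced up: the wedge presses on it with more than 14 N (contact force between wedge and cabinet above 14 N).
It fails at once if one of the bystanders is moved more than 30 mm (distance of any of spool, tin, multimeter, mouse, handset, screwdriver from where it was at the start of the episode above 0.03 m).
It also fails if it takes over 72 s, if anything falls off the work surface, if the arm or the gripper's body presses on something with over 40 N, if the wrist force passes 120 N, or if a joint passes its speed limit or range.

ROBOT

A 6-joint arm with a two-finger parallel gripper is mounted at the origin on the work surface. World frame = base frame: x ahead of the robot, y to its left, z up, the work surface at z = 0. Lengths are in m, angles in rad, forces in N, time in s.
With the tool pointing down it reaches from about 0.375 to 0.975 m from the base axis. Payload 3.8 kg.
Tool frame: the origin (TCP) lies midway between the tips of the shut fingers; the grasp point (between the pads) lies 19 mm behind it; z points along the fingers, y is the line along which they close (so a half turn about z gives the same grasp; the last joint's range is limited). The gripper opens to 85 mm and grips with 20 to 120 N. Pads are 22 mm wide; open, the fingers measure 114 mm over their backs; the gripper's body (76 mm by 85 mm) begins 54 mm behind the grasp point. The pads swing forward as they close: fully open they stand 13 mm farther back than shut.
Start: joints at [-1.235, 0.264, 1.604, -0, 1.274, -0.037], TCP at [0.246, -0.629, 0.231] pointing down, gripper open.
Joint ranges: [-2.63, 2.63], [-0.94, 2.18], [0.31, 2.57], [-1.31, 4.45], [0, 2.66], [-2.55, 2.55]. Speed limits (rad/s): [2.57, 2.57, 3.14, 3.14, 3.14, 3.14].

INTERFACE

Orientations are given as a rotation vector (axis times angle).
In Python, from workcell import bot, imaging gives the robot as it stands.
- The arm moves only by the tool step_arm, never from a script. Its argument "series" is a list of rows, each an object of numbers: "grip": the closure, from -1 (fully open) to 1 (shut); "x", "y", "z": the shift along the tool's x, y, z normalised to -1 to 1, where 1 is 500 mm; "ax", "ay", "az": the turn, a rotation vector about the tool's x, y, z normalised to -1 to 1, where 1 is 30 degrees. A call has 1 to 12 rows; each row is the pose to reach, as a shift and turn from the pose commanded when the call began, along the tool's axes at that moment; what a row does not reach only later rows make up. A row lasts 1/10 s, in which the tool goes at most 50 mm and 8.59 degrees, less where a joint would pass 70% of its speed; a pose out of reach is approached as far as the arm can. A call with a number of a shift or a turn outside -1 to 1 is refused whole. A call with a gripper value outside its range is refused whole. The fingers move at their own pace and stop on an object; "force" is the grip in N (left out, the last holds). Time passes only in rows, so rows that repeat a pose let the fingers close. It gives the time, the measured TCP pose, the force, the opening and the grip force at its end, in the units of the state.
- bot.read_state(): the state, without advancing time (a new reading comes with each control period).
- imaging.read_camera(name): name is "scene" or "side" or "wrist"; returns a dict with "img" (480x640x3 uint8, red, green, blue), "fx", "fy", "cx", "cy" (pixels), "k1" (the pictures are not rectified: a ray, as slopes to the right and down, at radius r is drawn at 1 + k1 r^2 times it, then the intrinsics apply), "R" (3x3) and "t" (3): a world point X has camera coordinates R X + t. Camera axes: x right, y down, z forward; pixel columns grow to the right and rows downward; lengths in m; the calibration is good to about 2 mm. A picture is of the moment at which its call begins. There is no depth.
- bot.finish_job(): hands the job in; it is judged then, once.
The state is a dict: "time": time; "q": joint angles; "joint_vel": joint speeds; "joint_torque": joint torques, N m; "tool_pos": TCP position; "tcp_rot": TCP orientation; "wrist_force": force on the tool from outside, world axes, zero at the start; "torque": the same for the moment, N m; "width": opening from 0.0 (shut) to 1.0 (fully open); "grip_force": force on a finger pad.
Only numpy, scipy, OpenCV 4.12 (cv2) and the standard library are available. Lean on these libraries where they do the work, as an engineer would, in place of code of your own. Each camera call takes 0.05 s, during which the arm holds its last target. There are 200 camera calls.

## Working session

There is one attempt and no reset: what is moved stays moved. The work goes in short steps, Python scripts to look and compute and a tool call to move; the robot and the scene stay as the last step left them, time stands still between calls to the robot, and variables do not carry over. Pictures are saved under pics/ and viewed, at most 10 in all, crops included, and the job is handed in when it is done.

Besides the shell and the picture viewer there is one more tool, called after ">>>" as name([rows], argument=value, ...), one row to a line, values as JSON. step_arm: Moves the arm, as the interface text tells. Scaled input: -1 to 1 covers 500 mm each way for a shift and 30 degrees each way for a turn. Its arguments: {"type":"object","properties":{"series":{"type":"array","items":{"type":"object","properties":{"grip":{"type":"number"},"x":{"type":"number","minimum":-1,"maximum":1},"y":{"type":"number","minimum":-1,"maximum":1},"z":{"type":"number","minimum":-1,"maximum":1},"ax":{"type":"number","minimum":-1,"maximum":1},"ay":{"type":"number","minimum":-1,"maximum":1},"az":{"type":"number","minimum":-1,"maximum":1}}}},"force":{"type":"number"}},"required":["series"]}

```bash
mkdir -p pics
cat > h.py <<'E'
import numpy as np, cv2
from workcell import bot, imaging
from scipy.spatial.transform import Rotation as Ro
def shot(n,f=None):
    c=imaging.read_camera(n)
    if f: cv2.imwrite('pics/'+f,c['img'][:,:,::-1])
    return c
def px(c,X):
    p=np.atleast_2d(X)@np.array(c['R']).T+np.array(c['t']); s=p[:,:2]/p[:,2:]
    s=s*(1+c['k1']*(s**2).sum(1,keepdims=True)); return s*[c['fx'],c['fy']]+[c['cx'],c['cy']]
def ray(c,uv,z):
    "world points at height z"
    uv=np.atleast_2d(uv).astype(float); d=(uv-[c['cx'],c['cy']])/[c['fx'],c['fy']]; s=d.copy()
    for _ in range(20): s=d/(1+c['k1']*(s**2).sum(1,keepdims=True))
    R=np.array(c['R']);o=-R.T@np.array(c['t']); v=np.c_[s,np.ones(len(s))]@R
    return o+v*((np.broadcast_to(z,len(s))-o[2])/v[:,2])[:,None]
E
python3 - <<'E'
from h import *
import pickle
a=shot('scene','a.png');b=shot('side','b.png');pickle.dump((a,b),open('c.pkl','wb'))
for c in(a,b): print(-np.array(c['R']).T@c['t'],c['fx'],c['k1'])
print(bot.read_state())
E
```

```text
[0.61640772 0.27182301 0.85606309] 439.490515577955 -0.015006141948276142
[0.46156741 0.86229703 0.61489274] 446.90033848400697 0.027850558692011716
{'time': 0.1, 'q': array([-1.23492911e+00,  2.64721149e-01,  1.60524996e+00,  3.50705210e-05,
        1.27368680e+00, -3.68858152e-02]), 'joint_vel': array([ 0.00165334,  0.00138932, -0.0033548 ,  0.00259938,  0.0010076 ,
        0.0004228 ]), 'joint_torque': array([ 4.10260873e-04, -5.16709328e+01, -3.68589878e+01, -2.42164663e-05,
        6.29487084e-03,  2.31632424e-05]), 'tool_pos': array([ 0.245622  , -0.6280148 ,  0.23005055]), 'tcp_rot': array([-3.08517812e+00, -5.81739941e-01,  4.30806350e-04]), 'wrist_force': array([ 0.29217444,  0.18147803, -0.61861192]), 'torque': array([-0.04851868, -0.01165586,  0.05417878]), 'grip_force': 0.0, 'width': 0.9996078048423136}
```

View pics/a.png

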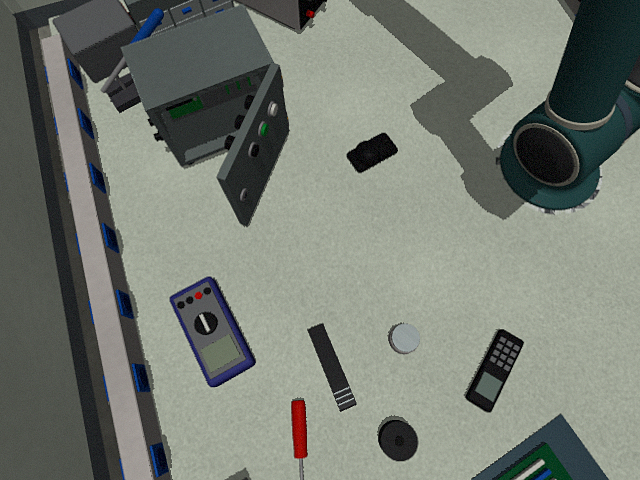

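View pics/b.png

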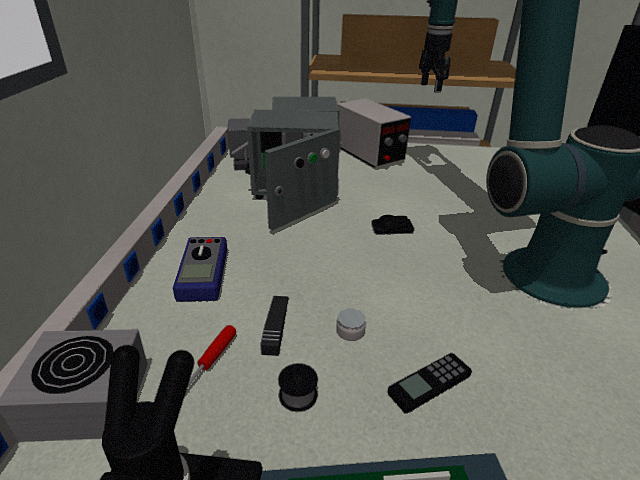

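Run:
```python
from h import *
import pickle
a,b=pickle.load(open('c.pkl','rb'))
np.set_printoptions(precision=3,suppress=True)
print('cab top a',ray(a,[(122,47),(238,8),(275,65),(153,108)],.218))
print('door a top hinge, top free, bottom free',ray(a,[(277,65),(221,178),(247,225)],[.223,.223,.012]))
print('door b',ray(b,[(338,131),(267,150),(272,230)],[.223,.223,.012]))
print('wedge a nose l,r, heel l,r',ray(a,[(308,328),(323,323),(339,411),(356,402)],[.004,.004,.0,.028]))
print('spool,tin,mm,mouse,handset,sd a',ray(a,[(398,440),(405,338),(212,332),(372,152),(495,370),(299,430),(301,478),(298,399)],[.04,.036,.058,.03,.022,.02,.005,.03]))
print('b',ray(b,[(298,375),(351,318),(202,260),(392,224),(430,383),(234,329),(190,390)],[.04,.036,.058,.03,.022,.02,0.01]))
im=np.vstack([np.hstack([cv2.resize(a['img'][40:240,110:310],(400,400)),cv2.resize(a['img'][310:420,290:400],(400,400))]),
 np.hstack([cv2.resize(b['img'][100:240,230:350][:, :],(200,200))]*4)[:, :800]])
cv2.imwrite('pics/c.png',im[:400,:,::-1])
```

```text
cab top a [[ 0.765 -0.409  0.218]
 [ 0.541 -0.424  0.218]
 [ 0.515 -0.274  0.218]
 [ 0.74  -0.26   0.218]]
door a top hinge, top free, bottom free [[ 0.513 -0.269  0.223]
 [ 0.665 -0.088  0.223]
 [ 0.66  -0.086  0.012]]
door b [[ 0.513 -0.246  0.223]
 [ 0.666 -0.094  0.223]
 [ 0.661 -0.087  0.012]]
wedge a nose l,r, heel l,r [[0.611 0.154 0.004]
 [0.58  0.154 0.004]
 [0.607 0.314 0.   ]
 [0.573 0.309 0.028]]
spool,tin,mm,mouse,handset,sd a [[ 0.529  0.39   0.04 ]
 [ 0.449  0.236  0.036]
 [ 0.776  0.109  0.058]
 [ 0.361 -0.147  0.03 ]
 [ 0.315  0.344  0.022]
 [ 0.684  0.319  0.02 ]
 [ 0.707  0.394  0.005]
 [ 0.669  0.269  0.03 ]]
b [[ 0.529  0.385  0.04 ]
 [ 0.449  0.237  0.036]
 [ 0.769  0.123  0.058]
 [ 0.358 -0.128  0.03 ]
 [ 0.315  0.359  0.022]
 [ 0.663  0.277  0.02 ]
 [ 0.702  0.41   0.01 ]]
```

View pics/c.png

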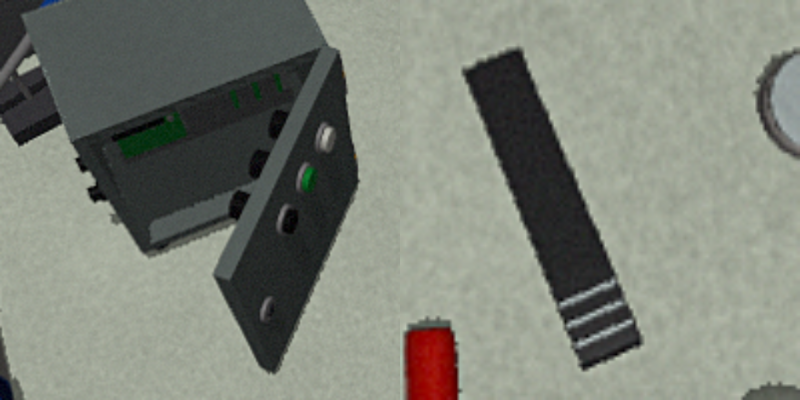

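```bash
cat > fit.py <<'E'
from h import *
import pickle
from scipy.optimize import least_squares
np.set_printoptions(precision=4,suppress=True)
a,b=pickle.load(open('c.pkl','rb'))
def W(p,q):
    c,s=np.cos(p[2]),np.sin(p[2]); q=np.array(q,float)
    return np.c_[p[0]+c*q[:,0]-s*q[:,1],p[1]+s*q[:,0]+c*q[:,1],q[:,2]]
def door(p,th,g,q): # q: along, outward thickness, height over door bottom
    q=np.array(q,float); u=np.array([-np.sin(th),np.cos(th)]); n=np.array([-np.cos(th),-np.sin(th)])
    xy=np.array([-.083,-.12])+q[:,:1]*u+q[:,1:2]*n
    return W(p,np.c_[xy,q[:,2]+g])
def res(v):
    p,th,g=v[:3],v[3],v[4]
    cab=W(p,[(-.075,.12,.218),(-.075,-.12,.218),(.075,.12,.218)])
    d=door(p,th,g,[(.24,-.008,.21),(.24,.008,.21),(.24,.008,0)])
    r=[px(a,cab)-[(147.5,109),(273.5,63.5),(121,47.5)],px(a,d)-[(218.5,176.5),(227,180),(245,226)]]
    d=door(p,th,g,[(.24,.008,.21),(.24,.008,0)])
    r+=[px(b,d)-[(267,150),(272,230)]]
    return np.concatenate([np.vstack(r).ravel(),[(g-.0125)/.004]])
o=least_squares(res,[.64,-.34,-1.45,.9,.012],loss='soft_l1')
print(o.x,res(o.x).reshape(-1)[:-1].reshape(-1,2))
p=o.x[:3];H=door(p,0,0,[(0,0,0)])[0]
print('hinge',H,'free now',door(p,o.x[3],0,[(.24,0,0)]),'free square',door(p,np.pi/2,0,[(.24,0,0)]),'dir',(door(p,np.pi/2,0,[(1,0,0)])-H))
def wr(w): 
    q=W(w,[(.08,.016,.004),(.08,-.016,.004),(-.08,-.016,.028),(-.08,.016,.028),(-.08,-.016,0)])
    return (px(a,q)-[(307.8,329.5),(323.5,323.5),(356,404),(339,411),(356,404)])[:4].ravel()
w=least_squares(wr,[.595,.23,-1.57]); print('wedge',w.x,wr(w.x))
E
python3 fit.py
```

```text
[ 0.6402 -0.3445 -1.4865  0.8066  0.0168] [[-2.0863  1.5691]
 [ 1.1462 -1.1584]
 [ 0.2653 -0.3633]
 [-1.7476  0.3005]
 [-1.0251 -0.2607]
 [ 3.1482  0.3909]
 [ 2.121   0.967 ]
 [ 0.3075 -0.1659]]
hinge [ 0.5136 -0.2719  0.    ] free now [[ 0.6645 -0.0852  0.    ]] free square [[ 0.4934 -0.0327  0.    ]] dir [[-0.0842  0.9964  0.    ]]
wedge [ 0.5934  0.2339 -1.5391] [-0.2672 -0.894  -0.4694 -1.0827  0.2023  0.7903  0.4729  0.914 ]
```

```bash
cat >> h.py <<'E'
def mv(*targets):
    "x y z psi(deg, world heading of tool x) -> numbers for step_arm"
    s=bot.read_state(); R0=Ro.from_rotvec(s['tcp_rot'])
    print('t %.2f pos %s F %s'%(s['time'],np.round(s['tool_pos'],4),np.round(s['wrist_force'],2)))
    for t in targets:
        R=Ro.from_matrix(np.array([[1,0,0],[0,-1,0],[0,0,-1.]])); R=Ro.from_euler('z',t[3],degrees=True)*R
        d=R0.inv().apply(np.array(t[:3])-s['tool_pos'])/.5; r=(R0.inv()*R).as_rotvec(degrees=True)/30
        print(t,'xyz',np.round(d,4),'a',np.round(r,4))
E
python3 -c "
from h import *
mv((.25,-.60,.36,21),(.42,-.4,.36,50),(.69,-.14,.36,95))"
```

```text
t 0.10 pos [ 0.2456 -0.628   0.2301] F [ 0.29  0.18 -0.62]
(0.25, -0.6, 0.36, 21) xyz [ 0.0286 -0.0495 -0.2598] a [-0.0039 -0.0002  0.0119]
(0.42, -0.4, 0.36, 50) xyz [ 0.4909 -0.2982 -0.2592] a [-0.0038 -0.0012 -0.9548]
(0.69, -0.14, 0.36, 95) xyz [ 1.1832 -0.5859 -0.2586] a [-0.0032 -0.0027 -2.4548]
```

>>> step_arm([
  {"grip":1,"x":0.03,"y":-0.05,"z":-0.26},
  {"grip":1,"x":0.03,"y":-0.05,"z":-0.26},
  {"grip":1,"x":0.03,"y":-0.05,"z":-0.26},
  {"grip":1,"x":0.49,"y":-0.3,"z":-0.26,"az":-0.95},
  {"grip":1,"x":0.49,"y":-0.3,"z":-0.26,"az":-0.95},
  {"grip":1,"x":0.49,"y":-0.3,"z":-0.26,"az":-0.95},
  {"grip":1,"x":0.49,"y":-0.3,"z":-0.26,"az":-0.95},
  {"grip":1,"x":0.49,"y":-0.3,"z":-0.26,"az":-0.95},
  {"grip":1,"x":0.49,"y":-0.3,"z":-0.26,"az":-0.95},
  {"grip":1,"x":0.49,"y":-0.3,"z":-0.26,"az":-0.95},
])

```text
validation failed for argument at $.se...
```

```bash
python3 -c "
from h import *
mv((.69,-.14,.36,79),(.69,-.14,.17,79))"
```

```text
t 0.10 pos [ 0.2456 -0.628   0.2301] F [ 0.29  0.18 -0.62]
(0.69, -0.14, 0.36, 79) xyz [ 1.1832 -0.5859 -0.2586] a [-0.0035 -0.0022 -1.9214]
(0.69, -0.14, 0.17, 79) xyz [ 1.1832 -0.5851  0.1214] a [-0.0035 -0.0022 -1.9214]
```

>>> step_arm([
  {"grip":1,"x":0.03,"y":-0.05,"z":-0.26,"ax":0,"ay":0,"az":0},
  {"grip":1,"x":0.03,"y":-0.05,"z":-0.26,"ax":0,"ay":0,"az":0},
  {"grip":1,"x":0.03,"y":-0.05,"z":-0.26,"ax":0,"ay":0,"az":0},
], force=40)

```text
time: 0.4
tool_pos: [0.251, -0.5998, 0.3645]
tcp_rot: [3.085, 0.582, 0.001]
wrist_force: [0.5, -0.8, 0.0]
width: 0.516
grip_force: 0.0
```

>>> step_arm([
  {"grip":1,"x":0.46,"y":-0.25,"z":0,"ax":0,"ay":0,"az":-0.95},
  {"grip":1,"x":0.46,"y":-0.25,"z":0,"ax":0,"ay":0,"az":-0.95},
  {"grip":1,"x":0.46,"y":-0.25,"z":0,"ax":0,"ay":0,"az":-0.95},
  {"grip":1,"x":0.46,"y":-0.25,"z":0,"ax":0,"ay":0,"az":-0.95},
  {"grip":1,"x":0.46,"y":-0.25,"z":0,"ax":0,"ay":0,"az":-0.95},
  {"grip":1,"x":0.46,"y":-0.25,"z":0,"ax":0,"ay":0,"az":-0.95},
  {"grip":1,"x":0.46,"y":-0.25,"z":0,"ax":0,"ay":0,"az":-0.95},
], force=40)

```text
time: 1.1
tool_pos: [0.4204, -0.3981, 0.3609]
tcp_rot: [-2.846, -1.329, 0.0]
wrist_force: [-0.2, -0.6, 0.1]
width: -0.002
grip_force: 0.0
```

```bash
python3 -c "
from h import *
mv((.69,-.14,.36,79),(.69,-.14,.17,79))"
```

```text
t 1.10 pos [ 0.4204 -0.3981  0.3609] F [-0.16 -0.56  0.06]
(0.69, -0.14, 0.36, 79) xyz [0.742  0.0821 0.0018] a [-1.100e-03 -2.000e-04 -9.644e-01]
(0.69, -0.14, 0.17, 79) xyz [0.742  0.0823 0.3818] a [-1.100e-03 -2.000e-04 -9.644e-01]
```

>>> step_arm([
  {"grip":1,"x":0.74,"y":0.08,"z":0,"ax":0,"ay":0,"az":-0.96},
  {"grip":1,"x":0.74,"y":0.08,"z":0,"ax":0,"ay":0,"az":-0.96},
  {"grip":1,"x":0.74,"y":0.08,"z":0,"ax":0,"ay":0,"az":-0.96},
  {"grip":1,"x":0.74,"y":0.08,"z":0,"ax":0,"ay":0,"az":-0.96},
  {"grip":1,"x":0.74,"y":0.08,"z":0,"ax":0,"ay":0,"az":-0.96},
  {"grip":1,"x":0.74,"y":0.08,"z":0,"ax":0,"ay":0,"az":-0.96},
  {"grip":1,"x":0.74,"y":0.08,"z":0,"ax":0,"ay":0,"az":-0.96},
  {"grip":1,"x":0.74,"y":0.08,"z":0,"ax":0,"ay":0,"az":-0.96},
  {"grip":1,"x":0.74,"y":0.08,"z":0,"ax":0,"ay":0,"az":-0.96},
], force=40)

```text
time: 2.0
tool_pos: [0.6901, -0.1421, 0.3594]
tcp_rot: [-2.427, -1.992, 0.002]
wrist_force: [-0.3, -1.1, -0.3]
width: -0.001
grip_force: 0.0
```

```bash
python3 -c "
from h import *
shot('scene','d.png')
shot('wrist','d2.png')
mv((.69,-.14,.17,90),(.60,-.10,.17,90),(.525,-.073,.17,90))"
```

```text
t 2.10 pos [ 0.6882 -0.1443  0.3602] F [-0.03 -0.25 -0.23]
(0.69, -0.14, 0.17, 90) xyz [0.0097 0.0025 0.3804] a [-0.0036  0.002  -0.3796]
(0.6, -0.1, 0.17, 90) xyz [ 0.0526 -0.1898  0.3807] a [-0.0036  0.002  -0.3796]
(0.525, -0.073, 0.17, 90) xyz [ 0.0759 -0.3475  0.381 ] a [-0.0036  0.002  -0.3796]
```

View pics/d.png

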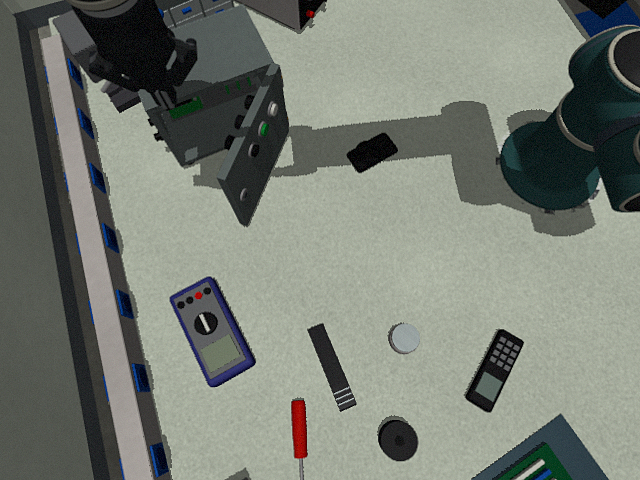

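>>> step_arm([
  {"grip":1,"x":0.01,"y":0,"z":0.38,"ax":0,"ay":0,"az":-0.38},
  {"grip":1,"x":0.01,"y":0,"z":0.38,"ax":0,"ay":0,"az":-0.38},
  {"grip":1,"x":0.01,"y":0,"z":0.38,"ax":0,"ay":0,"az":-0.38},
  {"grip":1,"x":0.01,"y":0,"z":0.38,"ax":0,"ay":0,"az":-0.38},
  {"grip":1,"x":0.02,"y":-0.05,"z":0.38,"ax":0,"ay":0,"az":-0.38},
  {"grip":1,"x":0.03,"y":-0.1,"z":0.38,"ax":0,"ay":0,"az":-0.38},
  {"grip":1,"x":0.04,"y":-0.14,"z":0.38,"ax":0,"ay":0,"az":-0.38},
  {"grip":1,"x":0.05,"y":-0.18,"z":0.38,"ax":0,"ay":0,"az":-0.38},
  {"grip":1,"x":0.055,"y":-0.22,"z":0.38,"ax":0,"ay":0,"az":-0.38},
  {"grip":1,"x":0.06,"y":-0.25,"z":0.38,"ax":0,"ay":0,"az":-0.38},
  {"grip":1,"x":0.065,"y":-0.28,"z":0.38,"ax":0,"ay":0,"az":-0.38},
  {"grip":1,"x":0.07,"y":-0.3,"z":0.38,"ax":0,"ay":0,"az":-0.38},
], force=40)

```text
time: 3.3
tool_pos: [0.5473, -0.081, 0.1722]
tcp_rot: [2.222, 2.218, 0.001]
wrist_force: [1.8, -0.8, 0.7]
width: 0.0
grip_force: 0.0
```

```bash
python3 -c "
from h import *
a=shot('scene');b=shot('side')
im=np.hstack([cv2.resize(a['img'][40:240,130:330],(400,400)),cv2.resize(b['img'][90:250,230:390],(400,400))])
cv2.imwrite('pics/e.png',im[:,:,::-1])
mv((.525,-.073,.17,90))"
```

```text
t 3.40 pos [ 0.5468 -0.0799  0.1716] F [1.4  0.57 0.12]
(0.525, -0.073, 0.17, 90) xyz [ 0.0137 -0.0437  0.0032] a [-0.0002  0.0004 -0.0015]
```

View pics/e.png

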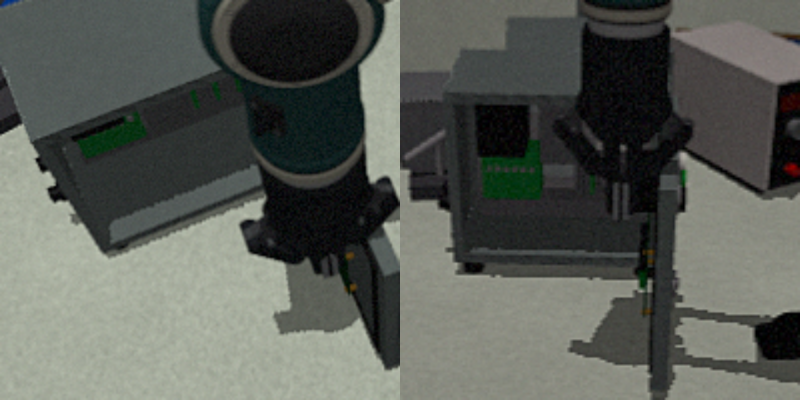

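```bash
cat >> h.py <<'E'
H=np.array([.5136,-.2719]); SQ=np.arctan2(.9964,-.0842)
def ang(P): 
    d=np.asarray(P)[:2]-H; return np.pi/2-SQ+np.arctan2(d[1],d[0]), np.hypot(*d)
E
python3 -c "
from h import *
import pickle
a,b=pickle.load(open('c.pkl','rb'))
for uv,z in (((334,247),.013),((337+.7,90+178/2.5),.223)):
    P=ray(b,uv,z)[0]; print(P,ang(P))
for uv,z in (((130+390/2,40+366/2),.013),):
    P=ray(a,uv,z)[0]; print(P,ang(P))
"
```

```text
[ 0.49849782 -0.029415    0.013     ] (np.float64(1.5486929272652379), np.float64(0.24295483772360135))
[ 0.50110278 -0.05457089  0.223     ] (np.float64(1.543932794518199), np.float64(0.21768813082706717))
[ 0.50774002 -0.03509596  0.013     ] (np.float64(1.5112334465855806), np.float64(0.2368765394995335))
```

>>> step_arm([
  {"grip":1,"x":0,"y":0.06,"z":0,"ax":0,"ay":0,"az":0},
  {"grip":1,"x":0,"y":0.08,"z":-0.1,"ax":0,"ay":0,"az":0},
  {"grip":1,"x":0,"y":0.09,"z":-0.2,"ax":0,"ay":0,"az":0},
  {"grip":-0.2,"x":0.74,"y":0.09,"z":-0.2,"ax":0,"ay":0,"az":-0.06},
  {"grip":-0.2,"x":0.74,"y":0.09,"z":-0.2,"ax":0,"ay":0,"az":-0.06},
  {"grip":-0.2,"x":0.74,"y":0.09,"z":-0.2,"ax":0,"ay":0,"az":-0.06},
  {"grip":-0.2,"x":0.74,"y":0.09,"z":-0.2,"ax":0,"ay":0,"az":-0.06},
  {"grip":-0.2,"x":0.74,"y":0.09,"z":-0.2,"ax":0,"ay":0,"az":-0.06},
  {"grip":-0.2,"x":0.74,"y":0.09,"z":-0.2,"ax":0,"ay":0,"az":-0.06},
  {"grip":-0.2,"x":0.74,"y":0.09,"z":-0.2,"ax":0,"ay":0,"az":-0.06},
  {"grip":-0.2,"x":0.74,"y":0.09,"z":-0.2,"ax":0,"ay":0,"az":-0.06},
  {"grip":-0.2,"x":0.74,"y":0.09,"z":-0.2,"ax":0,"ay":0,"az":-0.06},
], force=40)

```text
time: 4.6
tool_pos: [0.5929, 0.2935, 0.2705]
tcp_rot: [-2.181, -2.26, 0.001]
wrist_force: [0.3, -0.2, 0.0]
width: 0.601
grip_force: 0.0
```

```bash
python3 -c "
from h import *
a=shot('scene');b=shot('side');w=shot('wrist')
cv2.imwrite('pics/sc2.png',a['img'][:,:,::-1])
im=np.hstack([cv2.resize(a['img'][20:260,130:370],(300,300)),cv2.resize(b['img'][90:290,230:430],(300,300))])
im=np.vstack([im[:, :600],np.hstack([cv2.resize(w['img'],(400,300)),np.zeros((300,200,3),np.uint8)])])
cv2.imwrite('pics/f.png',im[:,:,::-1])
print(px(w,[(.5917,.290,.028),(.593,.314,.028),(.593,.154,.004)]))
mv((.5917,.29,.1,91.8),(.5917,.29,.004,91.8))"
```

```text
[[316.25089737 192.47632083]
 [318.24817894 170.22857561]
 [313.63853053 294.64131457]]
t 4.75 pos [0.5933 0.2897 0.2709] F [-0.24  0.31  0.27]
(0.5917, 0.29, 0.1, 91.8) xyz [ 0.0012 -0.0029  0.3418] a [-0.001   0.0025  0.0003]
(0.5917, 0.29, 0.004, 91.8) xyz [ 0.0014 -0.0028  0.5338] a [-0.001   0.0025  0.0003]
```

View pics/f.png

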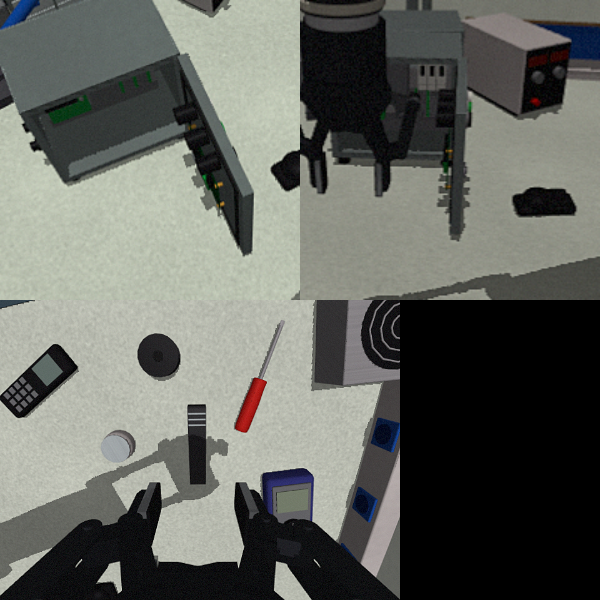

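>>> step_arm([
  {"grip":-0.2,"x":0,"y":-0.003,"z":0.1,"ax":0,"ay":0,"az":0},
  {"grip":-0.2,"x":0,"y":-0.003,"z":0.2,"ax":0,"ay":0,"az":0},
  {"grip":-0.2,"x":0,"y":-0.003,"z":0.3,"ax":0,"ay":0,"az":0},
  {"grip":-0.2,"x":0,"y":-0.003,"z":0.4,"ax":0,"ay":0,"az":0},
  {"grip":-0.2,"x":0,"y":-0.003,"z":0.46,"ax":0,"ay":0,"az":0},
  {"grip":-0.2,"x":0,"y":-0.003,"z":0.51,"ax":0,"ay":0,"az":0},
  {"grip":-0.2,"x":0,"y":-0.003,"z":0.53,"ax":0,"ay":0,"az":0},
  {"grip":-0.2,"x":0,"y":-0.003,"z":0.53,"ax":0,"ay":0,"az":0},
  {"grip":1,"x":0,"y":-0.003,"z":0.53,"ax":0,"ay":0,"az":0},
  {"grip":1,"x":0,"y":-0.003,"z":0.53,"ax":0,"ay":0,"az":0},
  {"grip":1,"x":0,"y":-0.003,"z":0.53,"ax":0,"ay":0,"az":0},
  {"grip":1,"x":0,"y":-0.003,"z":0.53,"ax":0,"ay":0,"az":0},
], force=30)

```text
time: 5.95
tool_pos: [0.5931, 0.2916, 0.0085]
tcp_rot: [2.183, 2.256, 0.005]
wrist_force: [1.0, -2.2, 6.1]
width: 0.368
grip_force: 31.1
```

```bash
cat > fit2.py <<'E'
# refit cabinet with the square door from sc2.png (scene) plus first images
import fit as f; from h import *
from scipy.optimize import least_squares
P0=f.o.x
im=cv2.imread('pics/sc2.png')
cv2.imwrite('pics/g.png',cv2.resize(im[60:240,180:360],(720,720),interpolation=cv2.INTER_CUBIC)[100:700])
E
python3 fit2.py >/dev/null; python3 -c "
from h import *
s=bot.read_state();print(s['width'],s['grip_force'],s['tool_pos'])"
```

```text
0.36832846328274355 31.112127900123596 [0.59308247 0.29162542 0.00850031]
```

View pics/g.png

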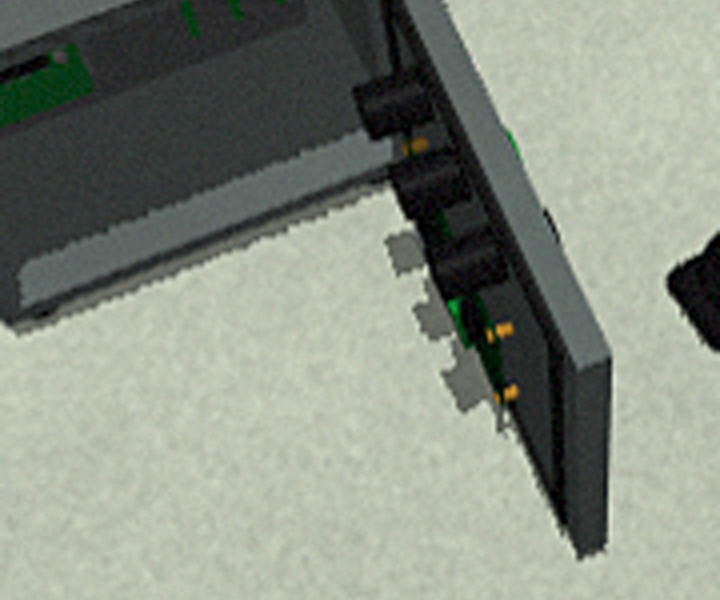

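```bash
cat > fit2.py <<'E'
import fit as f; from h import *
from scipy.optimize import least_squares
def res2(v):
    d=f.door(v[:3],v[5],v[4],[(.24,-.008,.21),(.24,.008,.21),(.24,-.008,0),(.24,.008,0)])
    e=px(f.a,d)-[(324.2,177),(332.5,174.2),(325.5,224),(331,222)]
    eb=px(f.b,f.door(v[:3],v[5],v[4],[(.24,0,0)]))-[(334,247.5)]
    return np.concatenate([f.res(v[:5]),e.ravel(),eb.ravel()])
o=least_squares(res2,list(f.o.x)+[1.55],loss='soft_l1')
r=res2(o.x);p=o.x[:3];th=o.x[5]
print('---',o.x,o.cost);print(r[17:])
F=f.door(p,th,0,[(0,0,0),(.24,0,0)]);u=(F[1]-F[0])/.24
print('hinge,free',F,'dir',u,'heading',np.degrees(np.arctan2(u[1],u[0])))
E
python3 fit2.py | sed -n '/---/,$p'
```

```text
--- [ 0.6397 -0.3446 -1.4835  0.7963  0.0141  1.5305] 12.692724818012067
[-0.08    0.2869  0.8461 -0.3716 -0.933   0.3096  0.7611 -0.4892 -1.2103
 -1.7171]
hinge,free [[ 0.513  -0.2724  0.    ]
 [ 0.5017 -0.0327  0.    ]] dir [-0.047   0.9989  0.    ] heading 92.69120926820808
```

```bash
python3 -c "
from h import *
mv((.4947,.1168,.06,92.7))"
```

```text
t 5.95 pos [0.5931 0.2916 0.0085] F [ 1.03 -2.22  6.1 ]
(0.4947, 0.1168, 0.06, 92.7) xyz [-0.3429 -0.2077 -0.1041] a [ 0.0068 -0.0017 -0.0275]
```

>>> step_arm([
  {"grip":1,"x":0,"y":0,"z":-0.05,"ax":0,"ay":0,"az":0},
  {"grip":1,"x":0,"y":0,"z":-0.1,"ax":0,"ay":0,"az":0},
  {"grip":1,"x":-0.08,"y":-0.05,"z":-0.1,"ax":0,"ay":0,"az":-0.03},
  {"grip":1,"x":-0.16,"y":-0.1,"z":-0.1,"ax":0,"ay":0,"az":-0.03},
  {"grip":1,"x":-0.24,"y":-0.15,"z":-0.1,"ax":0,"ay":0,"az":-0.03},
  {"grip":1,"x":-0.31,"y":-0.19,"z":-0.1,"ax":0,"ay":0,"az":-0.03},
  {"grip":1,"x":-0.34,"y":-0.208,"z":-0.1,"ax":0,"ay":0,"az":-0.03},
  {"grip":1,"x":-0.34,"y":-0.208,"z":-0.1,"ax":0,"ay":0,"az":-0.03},
  {"grip":1,"x":-0.34,"y":-0.208,"z":-0.1,"ax":0,"ay":0,"az":-0.03},
], force=30)

```text
time: 6.85
tool_pos: [0.4939, 0.1184, 0.0568]
tcp_rot: [2.168, 2.273, 0.003]
wrist_force: [0.0, -0.3, -2.1]
width: 0.369
grip_force: 30.7
```

```bash
python3 -c "
from h import *
a=shot('scene');b=shot('side');w=shot('wrist')
im=np.hstack([cv2.resize(b['img'][190:340,240:440],(400,300)),cv2.resize(w['img'],(400,300))])
cv2.imwrite('pics/i.png',im[:,:,::-1])
print('free edge, wrist',px(w,[(.5017,-.0327,.014),(.5017,-.0327,.224)]),'nose exp',px(w,[(.501,-.0207,.055)]))
mv((.4947,.1168,.0085,92.7))"
```

```text
free edge, wrist [[317.48626841 467.10308565]
 [318.87752808 725.46491552]] nose exp [[317.68827637 515.79850659]]
t 7.00 pos [0.4943 0.1191 0.0567] F [ 0.57  0.03 -2.75]
(0.4947, 0.1168, 0.0085, 92.7) xyz [-0.0046  0.0004  0.0965] a [ 0.0029 -0.0011  0.0038]
```

View pics/i.png

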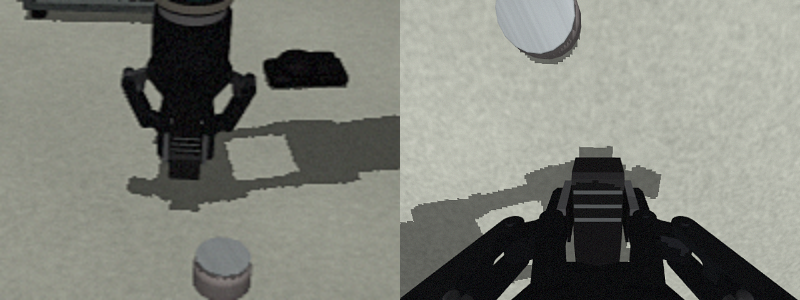

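>>> step_arm([
  {"grip":1,"x":-0.004,"y":0,"z":0.05,"ax":0,"ay":0,"az":0},
  {"grip":1,"x":-0.004,"y":0,"z":0.08,"ax":0,"ay":0,"az":0},
  {"grip":1,"x":-0.004,"y":0,"z":0.09,"ax":0,"ay":0,"az":0},
  {"grip":1,"x":-0.004,"y":0,"z":0.098,"ax":0,"ay":0,"az":0},
  {"grip":1,"x":-0.004,"y":0,"z":0.1,"ax":0,"ay":0,"az":0},
  {"grip":1,"x":-0.004,"y":0,"z":0.1,"ax":0,"ay":0,"az":0},
], force=30)

```text
time: 7.6
tool_pos: [0.4944, 0.1168, 0.0084]
tcp_rot: [2.166, 2.274, 0.002]
wrist_force: [-4.3, -0.3, 8.9]
width: 0.367
grip_force: 32.1
```

>>> step_arm([
  {"grip":-0.1,"x":0,"y":0,"z":0,"ax":0,"ay":0,"az":0},
  {"grip":-0.1,"x":0,"y":0,"z":0,"ax":0,"ay":0,"az":0},
  {"grip":-0.1,"x":0,"y":0,"z":-0.02,"ax":0,"ay":0,"az":0},
  {"grip":-0.1,"x":0,"y":0,"z":-0.1,"ax":0,"ay":0,"az":0},
  {"grip":1,"x":0,"y":0,"z":-0.2,"ax":0,"ay":0,"az":0},
  {"grip":1,"x":0.12,"y":0,"z":-0.25,"ax":0,"ay":0,"az":0},
  {"grip":1,"x":0.2,"y":0,"z":-0.25,"ax":0,"ay":0,"az":0},
  {"grip":1,"x":0.2,"y":0,"z":-0.25,"ax":0,"ay":0,"az":0},
  {"grip":1,"x":0.2,"y":0,"z":-0.25,"ax":0,"ay":0,"az":0},
], force=30)

```text
time: 8.5
tool_pos: [0.4884, 0.2171, 0.1323]
tcp_rot: [2.163, 2.277, 0.002]
wrist_force: [0.2, -1.4, -0.8]
width: -0.001
grip_force: 0.0
```

```bash
python3 -c "
from h import *
a=shot('scene');w=shot('wrist');b=shot('side')
import pickle;pickle.dump((a,w,b),open('c2.pkl','wb'))
im=np.hstack([cv2.resize(a['img'][160:310,250:450],(400,300)),cv2.resize(w['img'],(400,300))])
im=np.vstack([im,np.hstack([cv2.resize(b['img'][190:340,240:440],(400,300)),cv2.resize(a['img'],(400,300))])])
cv2.imwrite('pics/j.png',im[:,:,::-1])
print('exp nose, heel top',px(w,[(.501,-.0207,.0),(.4936,.139,.028)]),px(a,[(.501,-.0207,.0),(.4936,.139,.028)]))
mv((.4930,.175,.012,92.7))"
```

```text
exp nose, heel top [[318.44926517 447.7487647 ]
 [320.04821861 326.50864293]] [[330.42968118 230.31853784]
 [362.98100307 297.96877964]]
t 8.65 pos [0.4877 0.2147 0.1307] F [ 0.25 -0.39 -0.41]
(0.493, 0.175, 0.012, 92.7) xyz [-0.0795  0.0071  0.2374] a [-0.0027  0.0019  0.0011]
```

View pics/j.png

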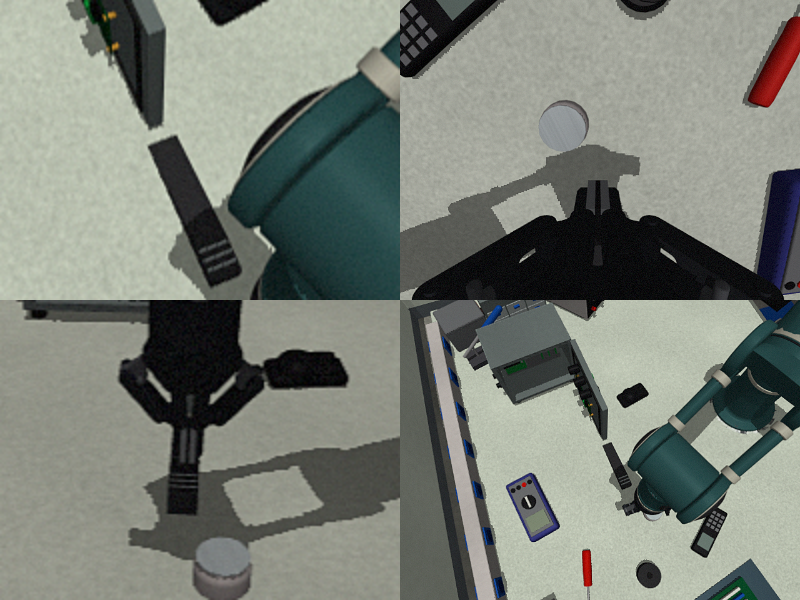

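>>> step_arm([
  {"grip":1,"x":-0.08,"y":0.007,"z":0,"ax":0,"ay":0,"az":0},
  {"grip":1,"x":-0.08,"y":0.007,"z":0.1,"ax":0,"ay":0,"az":0},
  {"grip":1,"x":-0.08,"y":0.007,"z":0.18,"ax":0,"ay":0,"az":0},
  {"grip":1,"x":-0.08,"y":0.007,"z":0.23,"ax":0,"ay":0,"az":0},
  {"grip":1,"x":-0.08,"y":0.007,"z":0.246,"ax":0,"ay":0,"az":0},
  {"grip":1,"x":-0.08,"y":0.007,"z":0.246,"ax":0,"ay":0,"az":0},
  {"grip":1,"x":-0.1,"y":0.007,"z":0.246,"ax":0,"ay":0,"az":0},
  {"grip":1,"x":-0.12,"y":0.007,"z":0.246,"ax":0,"ay":0,"az":0},
  {"grip":1,"x":-0.12,"y":0.007,"z":0.246,"ax":0,"ay":0,"az":0},
], force=30)

```text
time: 9.55
tool_pos: [0.4959, 0.155, 0.0098]
tcp_rot: [2.168, 2.272, 0.003]
wrist_force: [0.2, -0.1, 0.4]
width: -0.005
grip_force: 0.0
```

>>> step_arm([
  {"grip":1,"x":-0.006,"y":-0.003,"z":0,"ax":0,"ay":0,"az":0},
  {"grip":1,"x":-0.012,"y":-0.003,"z":0,"ax":0,"ay":0,"az":0},
  {"grip":1,"x":-0.018,"y":-0.003,"z":0,"ax":0,"ay":0,"az":0},
  {"grip":1,"x":-0.024,"y":-0.003,"z":0,"ax":0,"ay":0,"az":0},
  {"grip":1,"x":-0.03,"y":-0.003,"z":0,"ax":0,"ay":0,"az":0},
  {"grip":1,"x":-0.036,"y":-0.003,"z":0,"ax":0,"ay":0,"az":0},
  {"grip":1,"x":-0.042,"y":-0.003,"z":0,"ax":0,"ay":0,"az":0},
  {"grip":1,"x":-0.048,"y":-0.003,"z":0,"ax":0,"ay":0,"az":0},
  {"grip":1,"x":-0.054,"y":-0.003,"z":0,"ax":0,"ay":0,"az":0},
], force=30)

```text
time: 10.45
tool_pos: [0.4944, 0.1287, 0.0083]
tcp_rot: [-2.167, -2.274, 0.0]
wrist_force: [0.4, 1.4, 0.1]
width: 0.001
grip_force: 0.9
```

```bash
cat > m.py <<'E'
from h import *
# average a few readings (each camera call holds 0.05 s)
F=[];P=[]
for i in range(4):
    c=imaging.read_camera('scene'); s=bot.read_state(); F.append(s['wrist_force']); P.append(s['tool_pos'])
cv2.imwrite('pics/last.png',c['img'][:,:,::-1])
print('t %.2f'%s['time'],np.round(np.mean(P,0),4),'F',np.round(np.mean(F,0),2),'sd',np.round(np.std(F,0),2))
E
python3 m.py
```

```text
t 10.65 [0.4942 0.1284 0.0081] F [-0.19  0.25  0.55] sd [0.22 0.39 0.3 ]
```

>>> step_arm([
  {"grip":1,"x":-0.003,"y":0,"z":0,"ax":0,"ay":0,"az":0},
  {"grip":1,"x":-0.006,"y":0,"z":0,"ax":0,"ay":0,"az":0},
  {"grip":1,"x":-0.009,"y":0,"z":0,"ax":0,"ay":0,"az":0},
  {"grip":1,"x":-0.012,"y":0,"z":0,"ax":0,"ay":0,"az":0},
  {"grip":1,"x":-0.015,"y":0,"z":0,"ax":0,"ay":0,"az":0},
  {"grip":1,"x":-0.018,"y":0,"z":0,"ax":0,"ay":0,"az":0},
  {"grip":1,"x":-0.021,"y":0,"z":0,"ax":0,"ay":0,"az":0},
], force=30)

```text
time: 11.35
tool_pos: [0.495, 0.1184, 0.0083]
tcp_rot: [-2.167, -2.274, -0.0]
wrist_force: [0.4, 0.5, -0.3]
width: -0.002
grip_force: 0.4
```

```bash
python3 m.py
```

```text
t 11.55 [0.495  0.1182 0.0083] F [ 0.    0.2  -0.01] sd [0.53 0.77 0.38]
```

>>> step_arm([
  {"grip":1,"x":-0.002,"y":0,"z":0,"ax":0,"ay":0,"az":0},
  {"grip":1,"x":-0.004,"y":0,"z":0,"ax":0,"ay":0,"az":0},
  {"grip":1,"x":-0.006,"y":0,"z":0,"ax":0,"ay":0,"az":0},
  {"grip":1,"x":-0.008,"y":0,"z":0,"ax":0,"ay":0,"az":0},
  {"grip":1,"x":-0.01,"y":0,"z":0,"ax":0,"ay":0,"az":0},
  {"grip":1,"x":-0.012,"y":0,"z":0,"ax":0,"ay":0,"az":0},
  {"grip":1,"x":-0.014,"y":0,"z":0,"ax":0,"ay":0,"az":0},
  {"grip":1,"x":-0.016,"y":0,"z":0,"ax":0,"ay":0,"az":0},
], force=30)

```text
time: 12.35
tool_pos: [0.4955, 0.1105, 0.0084]
tcp_rot: [2.167, 2.274, 0.0]
wrist_force: [0.3, 1.6, 0.1]
width: -0.004
grip_force: 0.8
```

```bash
python3 m.py
```

```text
t 12.55 [0.4954 0.1103 0.0083] F [0.47 0.98 0.61] sd [0.34 0.28 0.36]
```

>>> step_arm([
  {"grip":1,"x":-0.002,"y":0,"z":0,"ax":0,"ay":0,"az":0},
  {"grip":1,"x":-0.004,"y":0,"z":0,"ax":0,"ay":0,"az":0},
  {"grip":1,"x":-0.006,"y":0,"z":0,"ax":0,"ay":0,"az":0},
  {"grip":1,"x":-0.008,"y":0,"z":0,"ax":0,"ay":0,"az":0},
  {"grip":1,"x":-0.01,"y":0,"z":0,"ax":0,"ay":0,"az":0},
  {"grip":1,"x":-0.012,"y":0,"z":0,"ax":0,"ay":0,"az":0},
], force=30)

```text
time: 13.15
tool_pos: [0.4956, 0.1044, 0.0083]
tcp_rot: [-2.167, -2.274, 0.0]
wrist_force: [-0.0, 1.6, -0.2]
width: 0.002
grip_force: 0.7
```

```bash
python3 m.py
```

```text
t 13.35 [0.4956 0.1043 0.0082] F [0.29 0.42 0.27] sd [0.14 0.49 0.51]
```

>>> step_arm([
  {"grip":1,"x":-0.002,"y":0,"z":0,"ax":0,"ay":0,"az":0},
  {"grip":1,"x":-0.004,"y":0,"z":0,"ax":0,"ay":0,"az":0},
  {"grip":1,"x":-0.006,"y":0,"z":0,"ax":0,"ay":0,"az":0},
  {"grip":1,"x":-0.008,"y":0,"z":0,"ax":0,"ay":0,"az":0},
  {"grip":1,"x":-0.01,"y":0,"z":0,"ax":0,"ay":0,"az":0},
  {"grip":1,"x":-0.012,"y":0,"z":0,"ax":0,"ay":0,"az":0},
], force=30)

```text
time: 13.95
tool_pos: [0.4958, 0.0986, 0.0082]
tcp_rot: [-2.167, -2.274, -0.0]
wrist_force: [-0.2, 2.7, -0.9]
width: -0.001
grip_force: 1.4
```

```bash
python3 m.py
```

```text
t 14.15 [0.4959 0.0985 0.0082] F [-0.19  2.35 -0.68] sd [0.32 0.19 0.29]
```

>>> step_arm([
  {"grip":1,"x":-0.002,"y":0,"z":0,"ax":0,"ay":0,"az":0},
  {"grip":1,"x":-0.004,"y":0,"z":0,"ax":0,"ay":0,"az":0},
  {"grip":1,"x":-0.006,"y":0,"z":0,"ax":0,"ay":0,"az":0},
], force=30)

```text
time: 14.45
tool_pos: [0.496, 0.0957, 0.0082]
tcp_rot: [-2.167, -2.274, -0.001]
wrist_force: [0.5, 3.9, -1.1]
width: 0.001
grip_force: 2.4
```

```bash
python3 m.py
```

```text
t 14.65 [0.496  0.0956 0.0082] F [-0.28  3.8  -0.87] sd [0.22 0.5  0.35]
```

>>> step_arm([
  {"grip":1,"x":-0.002,"y":0,"z":0,"ax":0,"ay":0,"az":0},
  {"grip":1,"x":-0.004,"y":0,"z":0,"ax":0,"ay":0,"az":0},
  {"grip":1,"x":-0.006,"y":0,"z":0,"ax":0,"ay":0,"az":0},
  {"grip":1,"x":-0.008,"y":0,"z":0,"ax":0,"ay":0,"az":0},
], force=30)

```text
time: 15.05
tool_pos: [0.4962, 0.0921, 0.0083]
tcp_rot: [-2.167, -2.273, -0.001]
wrist_force: [0.4, 6.6, -0.5]
width: 0.001
grip_force: 3.7
```

```bash
python3 m.py
```

```text
t 15.25 [0.4962 0.092  0.0083] F [-0.54  5.96 -1.29] sd [0.27 0.46 0.73]
```

>>> step_arm([
  {"grip":1,"x":-0.002,"y":0,"z":0,"ax":0,"ay":0,"az":0},
  {"grip":1,"x":-0.004,"y":0,"z":0,"ax":0,"ay":0,"az":0},
  {"grip":1,"x":-0.006,"y":0,"z":0,"ax":0,"ay":0,"az":0},
  {"grip":1,"x":-0.008,"y":0,"z":0,"ax":0,"ay":0,"az":0},
], force=30)

```text
time: 15.65
tool_pos: [0.4964, 0.0887, 0.0083]
tcp_rot: [-2.167, -2.272, -0.002]
wrist_force: [-1.1, 10.9, -1.3]
width: 0.0
grip_force: 5.0
```

```bash
python3 m.py
```

```text
t 15.85 [0.4964 0.0885 0.0083] F [-0.51  8.12 -1.78] sd [0.89 0.21 0.97]
```

>>> step_arm([
  {"grip":1,"x":-0.002,"y":0,"z":0,"ax":0,"ay":0,"az":0},
  {"grip":1,"x":-0.004,"y":0,"z":0,"ax":0,"ay":0,"az":0},
  {"grip":1,"x":-0.006,"y":0,"z":0,"ax":0,"ay":0,"az":0},
], force=30)

```text
time: 16.15
tool_pos: [0.4965, 0.0861, 0.0083]
tcp_rot: [-2.167, -2.272, -0.003]
wrist_force: [-0.0, 11.2, -1.3]
width: -0.0
grip_force: 5.9
```

```bash
python3 m.py
```

```text
t 16.35 [0.4965 0.0859 0.0083] F [-0.05 10.49 -1.22] sd [0.66 0.31 0.82]
```

One more small tap of 2 mm to reach about 12 N.

>>> step_arm([
  {"grip":1,"x":-0.002,"y":0,"z":0,"ax":0,"ay":0,"az":0},
  {"grip":1,"x":-0.004,"y":0,"z":0,"ax":0,"ay":0,"az":0},
], force=30)

```text
time: 16.55
tool_pos: [0.4966, 0.0844, 0.0083]
tcp_rot: [-2.167, -2.271, -0.004]
wrist_force: [-1.6, 13.0, -2.0]
width: -0.004
grip_force: 6.5
```

```bash
python3 m.py
```

```text
t 16.75 [0.4966 0.0842 0.0083] F [-0.23 11.13 -1.87] sd [0.35 0.11 0.2 ]
```

>>> step_arm([
  {"grip":1,"x":-0.002,"y":0,"z":0,"ax":0,"ay":0,"az":0},
  {"grip":1,"x":-0.002,"y":0,"z":0,"ax":0,"ay":0,"az":0},
], force=30)

```text
time: 16.95
tool_pos: [0.4967, 0.0834, 0.0083]
tcp_rot: [-2.167, -2.271, -0.003]
wrist_force: [-0.7, 12.1, -1.3]
width: -0.001
grip_force: 6.2
```

```bash
python3 m.py
```

```text
t 17.15 [0.4967 0.0834 0.0083] F [-0.2  12.64 -1.46] sd [0.2  0.59 0.36]
```

>>> step_arm([
  {"grip":1,"x":0.01,"y":0,"z":0,"ax":0,"ay":0,"az":0},
  {"grip":1,"x":0.03,"y":0,"z":0,"ax":0,"ay":0,"az":0},
  {"grip":1,"x":0.08,"y":0,"z":0,"ax":0,"ay":0,"az":0},
  {"grip":1,"x":0.12,"y":0,"z":-0.05,"ax":0,"ay":0,"az":0},
  {"grip":1,"x":0.16,"y":0,"z":-0.15,"ax":0,"ay":0,"az":0},
  {"grip":1,"x":0.2,"y":0,"z":-0.25,"ax":0,"ay":0,"az":0},
  {"grip":1,"x":0.3,"y":0,"z":-0.35,"ax":0,"ay":0,"az":0},
  {"grip":1,"x":0.4,"y":0,"z":-0.45,"ax":0,"ay":0,"az":0},
  {"grip":1,"x":0.4,"y":0,"z":-0.45,"ax":0,"ay":0,"az":0},
  {"grip":1,"x":0.4,"y":0,"z":-0.45,"ax":0,"ay":0,"az":0},
], force=30)

```text
time: 18.15
tool_pos: [0.4903, 0.2864, 0.2404]
tcp_rot: [2.161, 2.275, 0.019]
wrist_force: [1.0, -0.8, 0.4]
width: 0.001
grip_force: 0.0
```

```bash
python3 -c "
from h import *
a=shot('scene');b=shot('side')
im=np.hstack([cv2.resize(a['img'][140:290,250:450],(400,300)),cv2.resize(b['img'][150:300,240:440],(400,300))])
im=np.vstack([im,np.hstack([cv2.resize(b['img'],(400,300)),cv2.resize(a['img'],(400,300))])])
cv2.imwrite('pics/k.png',im[:,:,::-1])"
```

```text
(no output)
```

View pics/k.png

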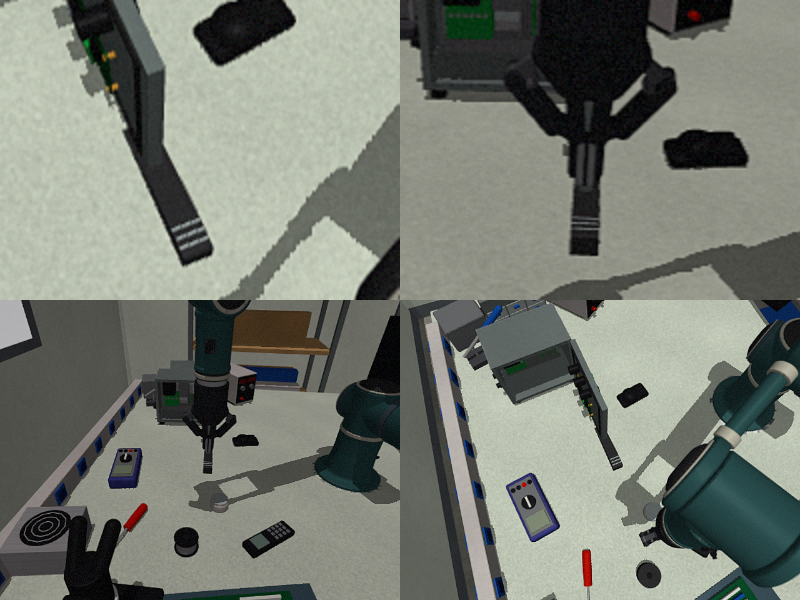

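The picture shows the door end unmoved at scene pixel (325, 222). The wedge lies in line under it with its heel at about (348, 270), and the gripper is clear of everything. I'm handing in now.

```bash
python3 -c "
from h import *
print(bot.finish_job())"
```

```text
the job is handed in; nothing more can be done
None
```

The job is handed in: the door stands at about 1.53 rad (square is 1.571), and the wedge is jammed roughly 55 mm in under its free edge at about 12.5 N of push. The gripper is clear and the other things look unmoved in the last pictures, but no verdict was returned.

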